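# Fit the tube head on the vortex mixer and hold it down to mix

## Task

Pick up the loaded micro-tube head (the disc with a grip post) and set it on the vortex mixer: slide it about gently over the drive pin, which it hides, until it drops on flat on the drive plate. Then press it down so that the mixer's touch switch is closed, and finish like that, still holding the head pressed down (do not let go). Leave the other things on the bench where they are.

Things in the scene. Friction and masses are not known exactly. Their poses are not given: they have to be found in the camera images.
- mixer: vortex mixer, fixed: cream housing, x -100 to +70 mm and y -65 to +65 mm about its origin, at most 104 mm high, dark sloping control panel at its front (own -x). On top, above a rubber boot, sits the drive: a flat round aluminium plate 48 mm across with an upright steel pin at the plate's centre, its highest part. Origin on the bench under the mixer's axis, z up.
- mixer_seat (a point): point on the mixer's axis level with the top of the drive plate when up, 127 mm above the bench. The steel pin on the plate is 10 mm in diameter, 13 mm high, 1 mm chamfer at its tip. The drive stops anywhere on its 6 mm wide orbit: plate and pin stand 3 mm off this point, in a direction that differs each time, so feel for the pin by sliding. The drive does not yield sideways.
- touch (a joint): how far the drive plate with its pin is pushed down: 0 up, 0.005 m at its stop. A spring holds it up: it begins to move at 5 N and takes 2 N more for each mm (15 N at the stop). The touch switch is closed beyond 0.003 m (11 N).
- tubehead: micro-tube head for the mixer, loose and upright on the bench, 220 g (varies by 20 percent): grey disc 90 mm in diameter, 24 mm thick, with eight closed micro tubes in a ring of 33 mm radius (caps reach 38 mm above the underside) and a round grip post in the middle. Origin at the centre of the flat underside, z up along the post.
- bore (a point): mouth of the blind round bore in the middle of the tube head's underside, 12.5 mm in diameter and 16 mm deep, for the drive pin (same point as the tube head's origin). With the pin in the bore the underside lies flat on the drive plate; before, it rests on the pin's tip 13 mm higher.
- grip (a point): point on the axis of the tube head's grip post, 66 mm above its underside. The post is round, 18 mm in diameter, from 24 to 84 mm above the underside. Fingertips 19 mm below this point stay 9 mm clear of the tube caps.
- platform: bystander: plain black rubber platform for the mixer, a low dish 76 mm in diameter and 16 mm high without post; origin at the centre of its underside
- rack: bystander: white tube rack 56 x 116 x 62 mm with five blood tubes, caps up to 96 mm high; origin at the centre of its underside, long side along its y
- bottle: bystander: white bottle 56 mm in diameter, 150 mm high, standing; origin at the centre of its underside
Not all that is in view belongs to the job. Of the things that look like the tubehead, take the one that is farthest to the robot's right at the start.

How it is judged:
By the outcome, as a careful person would: the job done as asked, in the order asked, and still so for the second after the job is handed in, while the arm keeps its last pose, push and grip.
It also fails if it takes over 58 s, if anything falls off the work surface, if the arm or the gripper's body presses on something with over 40 N, if the wrist force passes 120 N, or if a joint passes its speed limit or range.

## Robot

A 7-joint arm with a two-finger parallel gripper is mounted at the origin on the work surface. World frame = base frame: x ahead of the robot, y to its left, z up, the work surface at z = 0. Lengths are in m, angles in degrees, forces in N, time in s.
With the tool pointing down it reaches from about 0.425 to 1.025 m from the base axis. Payload 9.4 kg.
Tool frame: the origin (TCP) lies on the centre line of the jaws, within the pads' length; the fingertips stand bot.tips_ahead ahead of it and the grasp point (between the pads) lies 6 mm ahead of it (bot.tips_ahead is the distance from the TCP to the fingertips, in m); z points along the fingers, y is the line along which they close (so a half turn about z gives the same grasp; the last joint's range is limited). The gripper opens to 93 mm and grips with 3 to 60 N. Pads are 15 mm wide; open, the fingers measure 128 mm over their backs; the gripper's body (75 mm by 188 mm) begins 65 mm behind the grasp point.
Start: joints at [-67.592, 34.337, -0.143, 91.639, 0.103, 54.024, -4.572], TCP at [0.327, 0.647, 0.244] pointing down, gripper open.
Joint ranges: [-147.43, 147.43], [-19.82, 112.94], [-74.19, 73.91], [6.32, 146.72], [-59.91, 239.91], [6.04, 106.73], [-150.56, 150.56]. Speed limits (degrees/s): [127.2, 127.2, 172.46, 172.46, 180, 180, 180].

## Interface

Orientations are given as a 3x3 rotation matrix whose columns are the frame's x, y, z axes.
In Python, from rig import bot, eyes, models gives the robot as it stands.
- The arm moves only by the tool apply_moves, never from a script. Its argument "plan" is one flat list of numbers, 5 for each row, row after row: the shift along the world's x, y, z as a fraction of full scale, then the turn about the world's z as a fraction of full scale, then the opening, from -1 (shut) to 1 (fully open). In form: [x, y, z, yaw, jaw, x, y, z, yaw, jaw, ...]. A call has 1 to 5 rows; each row is the pose to reach, as a shift and turn from the pose commanded when the call began, turning the shorter way round; what a row does not reach only later rows make up. Full scale, the value 1, is 0.3 m for a shift and 180 degrees for a turn. A row lasts 1/10 s, in which the tool goes at most 50 mm and 8.59 degrees, less where a joint would pass 70% of its speed; a pose out of reach is approached as far as the arm can. A call with a number of a shift or a turn outside -1 to 1 is refused whole. A call with a gripper value outside its range is refused whole. The fingers move at their own pace and stop on an object; the grip force is fixed at half the most. Time passes only in rows, so rows that repeat a pose let the fingers close. It gives the time, the measured TCP pose, the force, the opening and the grip force at its end, in the units of the state.
- bot.sense(): the state, without advancing time (a new reading comes with each control period).
- eyes.read_camera(name): name is "scene" or "side" or "wrist"; returns the picture (480x640x3 uint8, red, green, blue); there is no depth.
- eyes.camera_info(name): a dict with "intrinsics" (3x3 intrinsics, pixels), "k1" (the pictures are not rectified: a ray, as slopes to the right and down, at radius r is drawn at 1 + k1 r^2 times it, then the intrinsics apply), "R" (3x3) and "t" (3): a world point X has camera coordinates R X + t; the wrist camera has in their place "tool_from_camera" (4x4, takes a point from camera to tool coordinates, whose origin is the TCP and whose axes are the flange's). Camera axes: x right, y down, z forward; pixel columns grow to the right and rows downward; lengths in m; the calibration is good to about 2 mm. A picture is of the moment at which its call begins: read the wrist's pose just before it. camera_info takes no time and is no camera call.
- bot.close_job(): hands the job in; it is judged then, once.
Trained networks look in the newest picture that a camera, given by its name, has taken for a name from the list of things; names that differ only in an ending like _2 or _b are one class to them, and where a whole thing is asked for, a point or a joint stands for the part that bears it (a point fixed in the world has none). Each returns a list of dicts, best first, with "conf" (0 to 1); they miss things now and then, are a little off and sometimes report something else, mostly with a low value. They report only what shows in the picture. A call takes as long as a camera call. They do not tell look-alikes from the thing itself.
- models.find_in(camera, thing): "xyz" ([x, y, z] in m, in the coordinates of the camera as it stood for that picture, good to about 4 mm: the middle of the surface that is visible of it).
The state is a dict: "t": time; "joint_pos": joint angles; "dq": joint speeds; "tau": joint torques, N m; "eef_pos": TCP position; "ee_rot": TCP orientation; "force": force on the tool from outside, world axes, zero at the start; "moment": the same for the moment, N m; "gripper_width": finger opening in m; "grasp_force": force on a finger pad.
Only numpy, scipy, OpenCV 4.12 (cv2) and the standard library are available. Lean on these libraries where they do the work, as an engineer would, in place of code of your own. Each camera call takes 0.05 s, during which the arm holds its last target. There are 200 camera calls.

## Working session

There is one attempt and no reset: what is moved stays moved. The work goes in short steps, Python scripts to look and compute and a tool call to move; the robot and the scene stay as the last step left them, time stands still between calls to the robot, and variables do not carry over. Pictures are saved under pics/ and viewed, at most 10 in all, crops included, and the job is handed in when it is done.

Besides the shell and the picture viewer there is one more tool, called after "Request:" by a JSON object that holds its "fn" and its "kwargs", one argument or row to a line. apply_moves: Moves the arm, as the interface text tells. Its arguments: {"type":"object","properties":{"plan":{"type":"array","items":{"type":"number"}}},"required":["plan"]}

```bash
mkdir -p pics
cat > h.py <<'E'
import numpy as np, cv2
from rig import bot, eyes, models
def toworld(cam,p,s=None):
    i=eyes.camera_info(cam)
    if cam=="wrist":
        T=np.array(i["tool_from_camera"]);q=T[:3,:3]@p+T[:3,3]
        return np.array(s["ee_rot"])@q+np.array(s["eef_pos"])
    return np.array(i["R"]).T@(np.array(p)-np.array(i["t"]))
def snap(cam,name):
    s=bot.sense();im=eyes.read_camera(cam);cv2.imwrite(f"pics/{name}.png",im[:,:,::-1]);return s,im
def ray(cam,uv,s=None):
    i=eyes.camera_info(cam);K=np.array(i["intrinsics"],float)
    d=cv2.undistortPoints(np.array([[uv]],float),K,np.array([i["k1"],0,0,0.]))[0,0]
    o=toworld(cam,np.zeros(3),s);e=toworld(cam,np.array([d[0],d[1],1]),s)
    return o,e-o
def at_z(cam,uv,z,s=None):
    o,d=ray(cam,uv,s);return o+d*(z-o[2])/d[2]
def proj(cam,X,s=None):
    i=eyes.camera_info(cam);K=np.array(i["intrinsics"],float)
    if cam=="wrist":
        T=np.array(i["tool_from_camera"]);q=np.array(s["ee_rot"]).T@(np.array(X)-s["eef_pos"]);c=T[:3,:3].T@(q-T[:3,3])
    else: c=np.array(i["R"])@X+i["t"]
    x=c[:2]/c[2];x=x*(1+i["k1"]*(x@x));return K[:2,:2]@x+K[:2,2]
E
python3 - <<'E'
from h import *
s=bot.sense();print(s["t"],s["eef_pos"],s["ee_rot"],bot.tips_ahead,s["gripper_width"])
for c in("scene","side","wrist"):
    s,_=snap(c,c+"0")
    for th in("tubehead","mixer","platform","rack","bottle","grip","mixer_seat"):
        try:
            for r in models.find_in(c,th):print(c,th,round(r["conf"],2),toworld(c,np.array(r["xyz"]),s).round(3),(proj(c,toworld(c,np.array(r["xyz"]),s),s)).round())
        except Exception as e:print(c,th,e)
a=np.hstack([cv2.imread(f"pics/{c}0.png") for c in("scene","side")]);
cv2.imwrite("pics/w0s.png",cv2.imread("pics/wrist0.png"))
E
```

```text
0.0 [0.32675587 0.6466736  0.24274537] [[-8.92565255e-01  4.50917882e-01 -5.73777597e-04]
 [ 4.50918219e-01  8.92564027e-01 -1.48927014e-03]
 [-1.59405298e-04 -1.58799756e-03 -9.99998726e-01]] 0.025 0.09295068091049223
scene tubehead 0.91 [0.482 0.227 0.021] [346. 224.]
scene tubehead 0.87 [0.602 0.308 0.024] [405. 240.]
scene tubehead 0.7 [0.424 0.501 0.026] [414. 161.]
scene tubehead 0.69 [0.367 0.319 0.022] [347. 179.]
scene mixer 0.86 [ 0.588 -0.179  0.088] [209. 342.]
scene platform 0.73 [0.437 0.002 0.014] [256. 259.]
scene rack 0.62 [ 0.692 -0.028  0.061] [308. 345.]
scene bottle 0.85 [0.489 0.363 0.085] [394. 183.]
scene grip 0.84 [0.366 0.316 0.023] [346. 179.]
scene grip 0.67 [0.606 0.313 0.022] [407. 241.]
scene grip 0.62 [0.428 0.501 0.025] [415. 162.]
scene grip 0.62 [ 0.593 -0.182  0.089] [208. 344.]
scene grip 0.56 [0.477 0.23  0.023] [346. 222.]
side tubehead 0.75 [0.466 0.226 0.025] [280. 225.]
side tubehead 0.72 [0.358 0.315 0.02 ] [222. 216.]
side tubehead 0.67 [0.408 0.495 0.025] [221. 167.]
side tubehead 0.66 [0.584 0.308 0.023] [314. 191.]
side mixer 0.75 [ 0.54  -0.204  0.089] [414. 343.]
side platform 0.7 [0.43  0.003 0.01 ] [304. 306.]
side rack 0.78 [ 0.663 -0.035  0.062] [421. 264.]
side rack 0.56 [0.468 0.227 0.02 ] [281. 226.]
side bottle 0.84 [0.472 0.363 0.079] [260. 172.]
side grip 0.96 [0.35  0.315 0.021] [219. 217.]
side grip 0.73 [0.586 0.31  0.022] [315. 191.]
side grip 0.71 [0.467 0.224 0.024] [281. 226.]
side grip 0.67 [0.404 0.494 0.023] [220. 169.]
side mixer_seat 0.82 [ 0.545 -0.204  0.086] [416. 343.]
wrist tubehead 0.82 [0.328 0.362 0.013] [ 94. 322.]
wrist tubehead 0.74 [0.409 0.526 0.022] [255. 325.]
wrist tubehead 0.69 [0.563 0.357 0.01 ] [202. 467.]
wrist grip 0.92 [0.561 0.35  0.012] [197. 469.]
wrist grip 0.76 [0.328 0.365 0.01 ] [ 97. 320.]
wrist grip 0.7 [0.407 0.525 0.022] [253. 325.]
```

View pics/scene0.png

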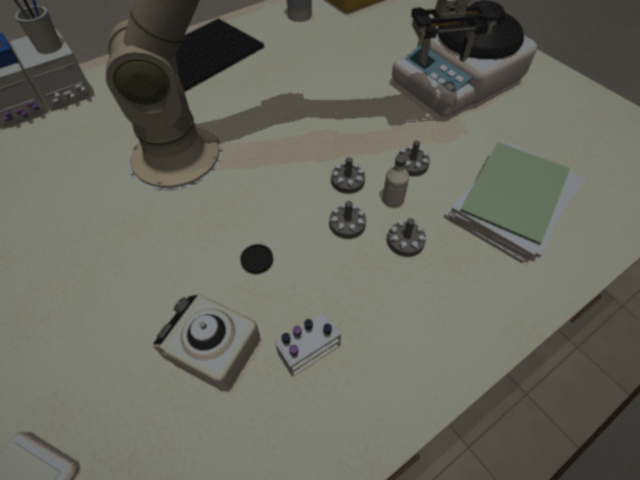

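View pics/side0.png

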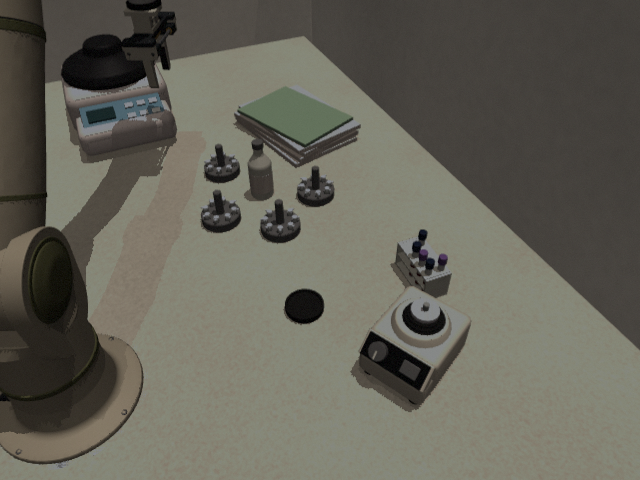

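Scene view: four look-alike heads at px (347,222), (407,240), (414,160), (347,179), at y ≈ 0.227, 0.308, 0.50 and 0.317. The rightmost (smallest y) is the one at (347,222) in scene and (280,225) in side. The mixer is at (205,335) scene, (426,312) side.

Run:
```python
from h import *
def crop(f,u,v,w=32,h=24+6):
    im=cv2.imread(f"pics/{f}0.png")[v-30:v+30,u-40:u+40];return cv2.resize(im,None,fx=5,fy=5,interpolation=cv2.INTER_CUBIC)
m=np.vstack([np.hstack([crop("scene",350,220),crop("side",280,220)]),np.hstack([crop("scene",207,332),crop("side",426,315)])])
cv2.imwrite("pics/crops.png",np.clip(m*1.4,0,255))
```

```text
[ WARN:0@0.181] global loadsave.cpp:1063 imwrite_ Unsupported depth image for selected encoder is fallbacked to CV_8U.
```

View pics/crops.png

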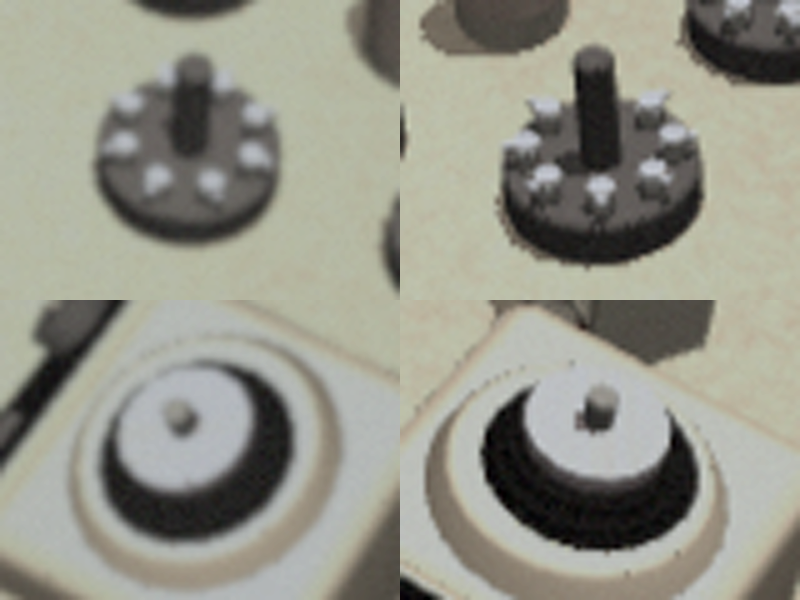

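Crop: the chosen head has eight tubes and a post. Its post top is at scene (348.8,203.6), side (279.4,201.4). The drive pin tip is at scene (203,323), side (426,303).

Run:
```python
from h import *
for n,a,b,z in(("post",(348.4,203.2),(279,201),.084),("pin",(202.8,323),(426,302.6),.140)):
    o1,d1=ray("scene",a);o2,d2=ray("side",b)
    st=np.linalg.lstsq(np.c_[d1,-d2],o2-o1,rcond=None)[0]
    p,q=o1+d1*st[0],o2+d2*st[1];print(n,((p+q)/2).round(4),"gap",np.linalg.norm(p-q).round(4),at_z("scene",a,z).round(4),at_z("side",b,z).round(4))
i=eyes.camera_info("wrist");print(np.array(i["tool_from_camera"]).round(3),i["intrinsics"])
```

```text
post [0.4724 0.2392 0.0818] gap 0.0005 [0.474  0.2377 0.084 ] [0.4715 0.237  0.084 ]
pin [ 0.5759 -0.1723  0.1391] gap 0.0002 [ 0.5764 -0.1724  0.14  ] [ 0.5754 -0.1728  0.14  ]
[[ 0.001 -0.958 -0.287  0.082]
 [ 1.     0.001  0.001  0.001]
 [-0.001 -0.287  0.958 -0.141]
 [ 0.     0.     0.     1.   ]] [[373.25644326   0.         320.88469403]
 [  0.         373.25644326 236.82722017]
 [  0.           0.           1.        ]]
```

Request:
{"fn": "apply_moves", "kwargs": {
  "plan": [0.053, -0.153, 0, -0.047, 1, 0.107, -0.307, 0, -0.095, 1, 0.16, -0.46, 0, -0.142, 1, 0.213, -0.613, 0, -0.189, 1, 0.267, -0.767, 0, -0.236, 1]
}}

```text
t: 1.7
eef_pos: [0.4074, 0.4153, 0.2439]
ee_rot: [[-0.348, 0.937, 0.0], [0.937, 0.348, 0.001], [0.0, 0.001, -1.0]]
force: [0.4, 0.1, 0.4]
gripper_width: 0.093
grasp_force: 0.0
```

Run:
```python
from h import *
s=bot.sense();print(s["t"],s["eef_pos"],np.degrees(np.arctan2(s["ee_rot"][1][1],s["ee_rot"][0][1])),s["joint_pos"])
```

```text
1.7 [0.40739346 0.41527528 0.24388744] 20.377752918904118 [-59.40611877  24.73456691  11.66064014 111.38046293  -6.93790243
  44.50958725 -23.4555887 ]
```

Request:
{"fn": "apply_moves", "kwargs": {
  "plan": [0.055, -0.148, 0, -0.037, 1, 0.11, -0.296, 0, -0.075, 1, 0.164, -0.444, 0, -0.113, 1, 0.219, -0.593, 0, -0.113, 1, 0.219, -0.593, 0, -0.113, 1]
}}

```text
t: 2.2
eef_pos: [0.4749, 0.2326, 0.2443]
ee_rot: [[0.002, 1.0, 0.002], [1.0, -0.002, -0.002], [-0.002, 0.002, -1.0]]
force: [-0.1, -0.2, -0.5]
gripper_width: 0.0929
grasp_force: 0.0
```

Run:
```python
from h import *
s,im=snap("wrist","w1");print(s["t"],s["eef_pos"],s["force"])
for r in models.find_in("wrist","grip")+models.find_in("wrist","tubehead"):print(r["conf"],toworld("wrist",np.array(r["xyz"]),s).round(3))
p=proj("wrist",[.473,.2375,.084],s);print(p)
```

```text
2.2 [0.47486962 0.2325594  0.24429013] [-0.11230953 -0.24987088 -0.47365946]
0.62 [0.586 0.321 0.024]
0.58 [0.362 0.33  0.026]
0.58 [ 0.659 -0.048  0.006]
0.55 [0.474 0.245 0.025]
0.89 [0.585 0.327 0.026]
0.72 [0.363 0.331 0.025]
0.7 [0.473 0.246 0.02 ]
[319.84075666 220.93159071]
```

View pics/w1.png

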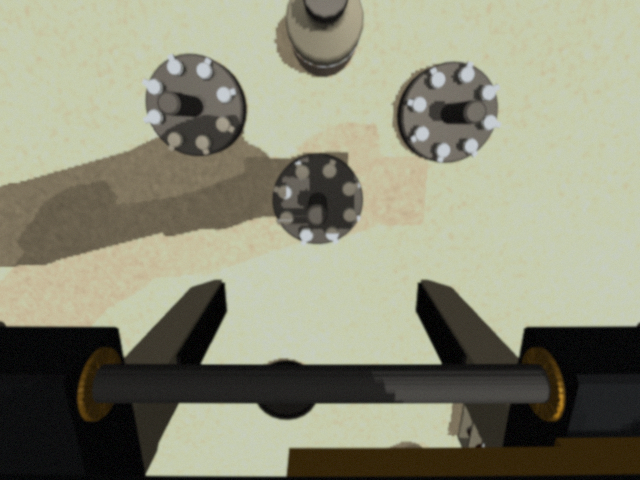

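The wrist view shows the chosen head at (318,198) with its post top at about (317,212). The bottle is at (325,30), and two other heads are to either side.

Run:
```python
from h import *
s=bot.sense()
print(at_z("wrist",(317,213),.084,s),at_z("wrist",(318,194),.024,s), s["eef_pos"])
```

```text
[0.46826112 0.25165894 0.084     ] [0.4685438 0.2568218 0.024    ] [0.47277694 0.23949757 0.2438029 ]
```

Run:
```python
from h import *
for k in range(3): s,im=snap("wrist","w2");print(s["t"],s["eef_pos"])
g=im[150:260,250:390];cv2.imwrite("pics/w2c.png",cv2.resize(np.clip(g[:,:,::-1]*2.,0,255).astype(np.uint8),None,fx=5,fy=5,interpolation=cv2.INTER_CUBIC))
print(proj("wrist",[.473,.2375,.084],s))
```

```text
2.35 [0.47277694 0.23949757 0.2438029 ]
2.4 [0.4724841  0.24023128 0.24369005]
2.45 [0.4722852  0.24055666 0.24356689]
[323.22985258 230.84645091]
```

View pics/w2c.png

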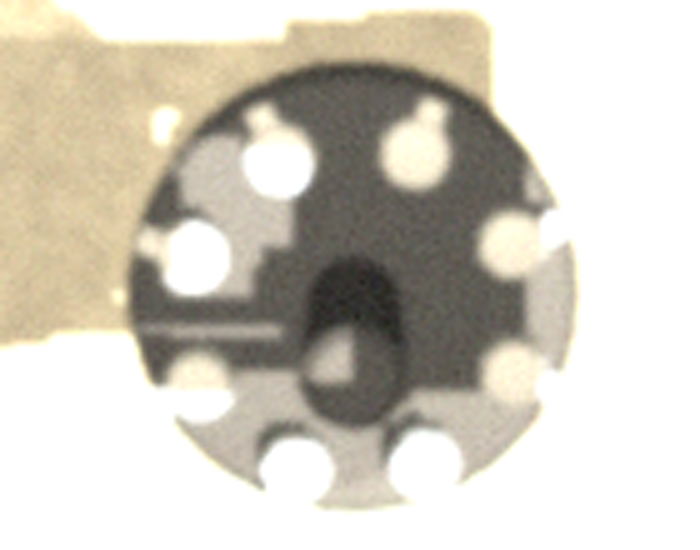

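The crop shows the post top at px (320.6,225), a few mm from the prediction. I'll descend part way and look again.

Request:
{"fn": "apply_moves", "kwargs": {
  "plan": [0, 0, -0.14, 0, 1, 0, 0, -0.27, 0, 1, 0, 0, -0.36, 0, 1, 0, 0, -0.36, 0, 1, 0, 0, -0.36, 0, 1]
}}

```text
t: 3.0
eef_pos: [0.4725, 0.2398, 0.1357]
ee_rot: [[-0.008, 1.0, -0.001], [1.0, 0.008, -0.001], [-0.001, -0.001, -1.0]]
force: [-0.0, 0.7, 0.3]
gripper_width: 0.093
grasp_force: 0.0
```

Run:
```python
from h import *
for k in range(4): s,im=snap("wrist","w3")
print(s["t"],s["eef_pos"],s["ee_rot"][2],at_z("wrist",(320.6,225),.084,s))
p=proj("wrist",[.472,.239,.084],s);print(p)
u,v=p.astype(int);g=im[v-60:v+60,u-80:u+80]
cv2.imwrite("pics/w3c.png",cv2.resize(np.clip(g[:,:,::-1]*2.,0,255).astype(np.uint8),None,fx=5,fy=5,interpolation=cv2.INTER_CUBIC));print(u-80,v-60)
```

```text
3.15 [0.47337963 0.23980408 0.13707569] [ 0.00128951  0.00200513 -0.99999716] [0.47198665 0.27001068 0.084     ]
[320.18816262 278.41331289]
240 218
```

View pics/w3c.png

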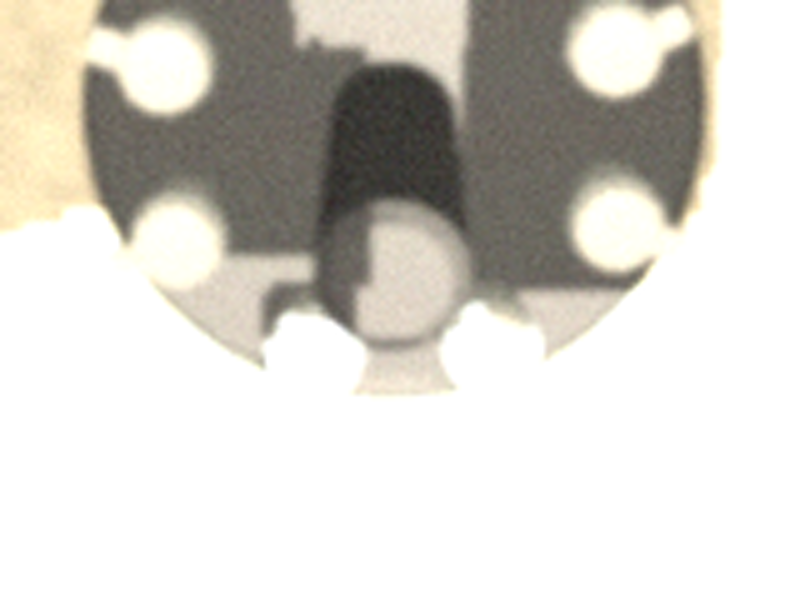

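Request:
{"fn": "apply_moves", "kwargs": {
  "plan": [-0.003, 0.005, -0.1, 0, 1, -0.003, 0.005, -0.192, 0, 1, -0.003, 0.005, -0.192, 0, 1, -0.003, 0.005, -0.192, 0, -1, -0.003, 0.005, -0.192, 0, -1]
}}

```text
t: 3.7
eef_pos: [0.4725, 0.2409, 0.0795]
ee_rot: [[-0.006, 1.0, 0.002], [1.0, 0.006, 0.001], [0.001, 0.002, -1.0]]
force: [-0.5, 0.0, -0.0]
gripper_width: 0.0815
grasp_force: 0.0
```

Request:
{"fn": "apply_moves", "kwargs": {
  "plan": [0, 0, 0, 0, -1, 0, 0, 0, 0, -1, 0, 0, 0, 0, -1, 0, 0, 0, 0, -1, 0, 0, 0, 0, -1]
}}

```text
t: 4.2
eef_pos: [0.4718, 0.2406, 0.0781]
ee_rot: [[-0.007, 1.0, 0.0], [1.0, 0.007, -0.0], [-0.0, 0.0, -1.0]]
force: [-1.1, -0.3, 0.5]
gripper_width: 0.0416
grasp_force: 0.0
```

Run:
```python
from h import *
s=bot.sense();print(s)
s,im=snap("wrist","w4")
cv2.imwrite("pics/w4.png",np.clip(im[:,:,::-1]*1.5,0,255).astype(np.uint8))
```

```text
{'t': 4.2, 'joint_pos': array([-39.92631476,  36.23223516,   9.8685358 , 125.04197041,
       -17.25457463,  19.96051396, -15.28532953]), 'dq': array([ 0.03877428,  0.17414417, -0.07246604, -0.02688784,  0.00668334,
       -0.12351033, -0.01413776]), 'tau': array([-1.91523309e-02, -6.31631255e+01,  4.19656590e+00, -1.02192530e+01,
       -2.14703777e-02, -3.30906034e-03, -7.83011365e-04]), 'eef_pos': array([0.47183296, 0.2406165 , 0.07809612]), 'ee_rot': array([[-6.61566561e-03,  9.99978114e-01,  7.06080596e-05],
       [ 9.99978116e-01,  6.61566615e-03, -7.41368284e-06],
       [-7.88063993e-06,  7.05574680e-05, -9.99999997e-01]]), 'force': array([-1.08575927, -0.32056428,  0.46890707]), 'moment': array([-0.07036691,  0.00795765,  0.01732696]), 'grasp_force': 0.0, 'gripper_width': 0.04158307055039606}
```

View pics/w4.png

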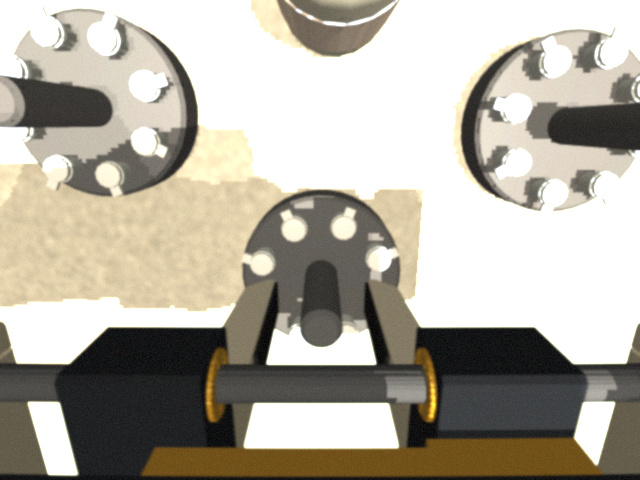

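The wrist view shows the post (321,315) centred between the fingers as they close, clear of the tube caps.

Request:
{"fn": "apply_moves", "kwargs": {
  "plan": [0, 0, 0, 0, -1, 0, 0, 0, 0, -1, 0, 0, 0, 0, -1, 0, 0, 0, 0, -1, 0, 0, 0, 0, -1]
}}

```text
t: 4.75
eef_pos: [0.4718, 0.2406, 0.078]
ee_rot: [[-0.006, 1.0, -0.0], [1.0, 0.006, -0.0], [-0.0, -0.0, -1.0]]
force: [0.2, 0.4, -1.7]
gripper_width: 0.0175
grasp_force: 30.0
```

Request:
{"fn": "apply_moves", "kwargs": {
  "plan": [0, 0, 0, 0, -1, 0, 0, 0.05, 0, -1, 0, 0, 0.15, 0, -1, 0, 0, 0.3, 0, -1, 0, 0, 0.45, 0, -1]
}}

```text
t: 5.25
eef_pos: [0.4711, 0.2401, 0.2139]
ee_rot: [[-0.007, 1.0, -0.002], [1.0, 0.007, -0.001], [-0.001, -0.002, -1.0]]
force: [1.3, 1.1, -1.4]
gripper_width: 0.0175
grasp_force: 30.0
```

Run:
```python
from h import *
for k in range(3):s,im=snap("wrist","w5")
print(s["t"],s["eef_pos"],s["force"],s["moment"],s["gripper_width"],s["grasp_force"])
i=eyes.camera_info("wrist");T=np.array(i["tool_from_camera"])
for r in models.find_in("wrist","tubehead"):print(r["conf"],toworld("wrist",np.array(r["xyz"]),s).round(3),(T[:3,:3]@np.array(r["xyz"])+T[:3,3]).round(3))
```

```text
5.35 [0.47392941 0.24140521 0.21782002] [ 1.07113424  1.25416551 -1.87645644] [-0.02537441  0.07000698  0.01974777] 0.017626419733267066 29.999428689479828
0.72 [0.475 0.256 0.162] [0.015 0.001 0.056]
0.71 [0.367 0.333 0.024] [ 0.091 -0.108  0.193]
0.66 [0.586 0.325 0.026] [0.082 0.111 0.193]
```

Request:
{"fn": "apply_moves", "kwargs": {
  "plan": [0.02, -0.08, 0.06, 0, -1, 0.06, -0.22, 0.13, 0, -1, 0.1, -0.37, 0.13, 0, -1, 0.135, -0.52, 0.13, 0, -1, 0.173, -0.667, 0.13, 0, -1]
}}

```text
t: 5.95
eef_pos: [0.5228, 0.0388, 0.2503]
ee_rot: [[-0.007, 1.0, -0.003], [1.0, 0.007, -0.001], [-0.001, -0.003, -1.0]]
force: [1.0, 1.6, -1.3]
gripper_width: 0.0177
grasp_force: 30.0
```

Request:
{"fn": "apply_moves", "kwargs": {
  "plan": [0.04, -0.16, 0, 0, -1, 0.08, -0.32, 0, 0, -1, 0.12, -0.48, 0, 0, -1, 0.15, -0.6, 0, 0, -1, 0.173, -0.697, 0, 0, -1]
}}

```text
t: 6.45
eef_pos: [0.5748, -0.1713, 0.2497]
ee_rot: [[-0.004, 1.0, -0.003], [1.0, 0.004, -0.0], [-0.0, -0.003, -1.0]]
force: [0.2, 0.2, -2.2]
gripper_width: 0.0176
grasp_force: 30.0
```

Run:
```python
from h import *
for k in range(5):s,im=snap("side","s5")
s2,im2=snap("scene","c5")
print(s2["t"],s2["eef_pos"],s2["ee_rot"],s2["force"],s2["moment"],s2["gripper_width"])
def crop(c,f):
    X=s2["eef_pos"]-np.array([0,0,.09]);u,v=proj(c,X).astype(int);im=f[v-60:v+60,u-40:u+40,::-1];print(c,u-40,v-60)
    return cv2.resize(im,None,fx=5,fy=5,interpolation=cv2.INTER_CUBIC)
cv2.imwrite("pics/c5c.png",np.hstack([crop("scene",im2),crop("side",im)]))
```

```text
6.7 [ 0.57475444 -0.167752    0.25018888] [[-0.00667815  0.99997255 -0.00321037]
 [ 0.99997711  0.00668161  0.00106863]
 [ 0.00109006 -0.00320316 -0.99999428]] [-0.4746407  -0.34346866 -2.77330776] [-0.03581816  0.08548134  0.0216747 ] 0.01731291554763652
scene 162 255
side 385 232
```

View pics/c5c.png

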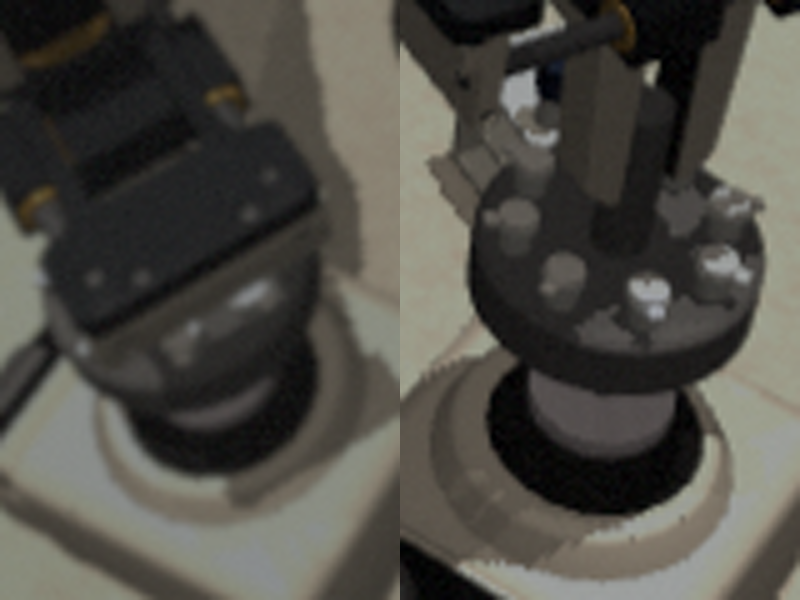

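The held disc is level above the drive plate. The post top shows in side at about (436,250), so I can measure the head's position directly from that.

Run:
```python
from h import *
print("post top",at_z("side",(435.8,249.8),.2562))
for dy in(-.004,0,.004):print(proj("side",np.array([.5748,-.1678+dy,.184])))
for X in ([.576,-.1725,.127],):print(proj("side",np.array(X)))
```

```text
post top [ 0.5770433  -0.16949858  0.2562    ]
[428.92245635 284.10935412]
[427.52767205 282.36934079]
[426.14209597 280.64082392]
[425.2022321  307.47935256]
```

Request:
{"fn": "apply_moves", "kwargs": {
  "plan": [-0.004, -0.01, -0.04, 0, -1, -0.004, -0.01, -0.08, 0, -1, -0.004, -0.01, -0.1, 0, -1, -0.004, -0.01, -0.108, 0, -1, -0.004, -0.01, -0.112, 0, -1]
}}

```text
t: 7.25
eef_pos: [0.5744, -0.1713, 0.218]
ee_rot: [[-0.007, 1.0, -0.001], [1.0, 0.007, 0.0], [0.0, -0.001, -1.0]]
force: [-0.6, 0.0, -2.5]
gripper_width: 0.0171
grasp_force: 30.0
```

Request:
{"fn": "apply_moves", "kwargs": {
  "plan": [0, 0, -0.003, 0, -1, 0, 0, -0.006, 0, -1, 0, 0, -0.008, 0, -1, 0, 0, -0.008, 0, -1, 0, 0, -0.008, 0, -1]
}}

```text
t: 7.75
eef_pos: [0.5747, -0.1717, 0.2162]
ee_rot: [[-0.007, 1.0, 0.001], [1.0, 0.007, -0.0], [-0.0, 0.001, -1.0]]
force: [1.0, -1.1, -2.7]
gripper_width: 0.0174
grasp_force: 30.0
```

Request:
{"fn": "apply_moves", "kwargs": {
  "plan": [0, 0, -0.003, 0, -1, 0, 0, -0.006, 0, -1, 0, 0, -0.006, 0, -1, 0, 0, -0.006, 0, -1]
}}

```text
t: 8.15
eef_pos: [0.5746, -0.1717, 0.2142]
ee_rot: [[-0.007, 1.0, 0.0], [1.0, 0.007, -0.0], [-0.0, 0.0, -1.0]]
force: [1.8, -0.7, -3.2]
gripper_width: 0.0175
grasp_force: 30.0
```

Request:
{"fn": "apply_moves", "kwargs": {
  "plan": [0, 0, -0.004, 0, -1, 0, 0, -0.008, 0, -1, 0, 0, -0.012, 0, -1, 0, 0, -0.012, 0, -1]
}}

```text
t: 8.55
eef_pos: [0.5746, -0.1717, 0.2105]
ee_rot: [[-0.007, 1.0, 0.0], [1.0, 0.007, -0.0], [-0.0, 0.0, -1.0]]
force: [2.2, -1.8, -3.2]
gripper_width: 0.0173
grasp_force: 30.0
```

Request:
{"fn": "apply_moves", "kwargs": {
  "plan": [0.002, -0.002, -0.005, 0, -1, 0.002, -0.002, -0.01, 0, -1, 0.002, -0.002, -0.015, 0, -1, 0.002, -0.002, -0.015, 0, -1, 0.002, -0.002, -0.015, 0, -1]
}}

```text
t: 9.05
eef_pos: [0.5748, -0.1721, 0.2059]
ee_rot: [[-0.007, 1.0, -0.001], [1.0, 0.007, 0.0], [0.0, -0.001, -1.0]]
force: [0.7, -0.4, -3.6]
gripper_width: 0.0177
grasp_force: 30.0
```

Request:
{"fn": "apply_moves", "kwargs": {
  "plan": [0, 0, -0.003, 0, -1, 0, 0, -0.006, 0, -1, 0, 0, -0.009, 0, -1, 0, 0, -0.009, 0, -1]
}}

```text
t: 9.45
eef_pos: [0.5749, -0.1721, 0.2037]
ee_rot: [[-0.007, 1.0, -0.0], [1.0, 0.007, 0.0], [0.0, -0.0, -1.0]]
force: [-1.5, 1.3, 4.5]
gripper_width: 0.0172
grasp_force: 30.0
```

Request:
{"fn": "apply_moves", "kwargs": {
  "plan": [0, 0, -0.003, 0, -1, 0, 0, -0.006, 0, -1, 0, 0, -0.009, 0, -1, 0, 0, -0.009, 0, -1]
}}

```text
t: 9.85
eef_pos: [0.575, -0.1722, 0.2012]
ee_rot: [[-0.007, 1.0, 0.0], [1.0, 0.007, 0.0], [0.0, 0.0, -1.0]]
force: [-2.9, 0.8, 8.5]
gripper_width: 0.0175
grasp_force: 30.0
```

Request:
{"fn": "apply_moves", "kwargs": {
  "plan": [0.002, -0.001, -0.003, 0, -1, 0.002, -0.001, -0.006, 0, -1, 0.002, -0.001, -0.007, 0, -1, 0.002, -0.001, -0.007, 0, -1, 0.002, -0.001, -0.007, 0, -1]
}}

```text
t: 10.35
eef_pos: [0.5752, -0.1723, 0.1998]
ee_rot: [[-0.007, 1.0, -0.0], [1.0, 0.007, 0.001], [0.001, -0.0, -1.0]]
force: [-6.7, 1.1, 17.4]
gripper_width: 0.0172
grasp_force: 30.0
```

Run:
```python
from h import *
for k in range(4):
    s,im=snap("side","s6");print(s["t"],s["eef_pos"],s["force"],s["gripper_width"])
s2,im2=snap("scene","c6")
def crop(c,f):
    X=s2["eef_pos"]-np.array([0,0,.08]);u,v=proj(c,X).astype(int);im=f[v-60:v+60,u-40:u+40,::-1];print(c,u-40,v-60)
    return cv2.resize(im,None,fx=5,fy=5,interpolation=cv2.INTER_CUBIC)
cv2.imwrite("pics/c6c.png",np.clip(1.5*np.hstack([crop("scene",im2),crop("side",im)]),0,255).astype(np.uint8))
```

```text
10.35 [ 0.57521042 -0.17227784  0.1998441 ] [-6.66888537  1.06154068 17.36437814] 0.017239619497292937
10.4 [ 0.57515466 -0.17227085  0.19984744] [-6.36442511  2.10444928 16.64993742] 0.017391827108103917
10.45 [ 0.57516645 -0.17228938  0.19983442] [-5.96451302  2.40206483 17.42388787] 0.017592452323883234
10.5 [ 0.57519711 -0.17226564  0.19984644] [-7.1359441   2.95952199 17.25879656] 0.017431523460748194
scene 164 267
side 384 250
```

View pics/c6c.png

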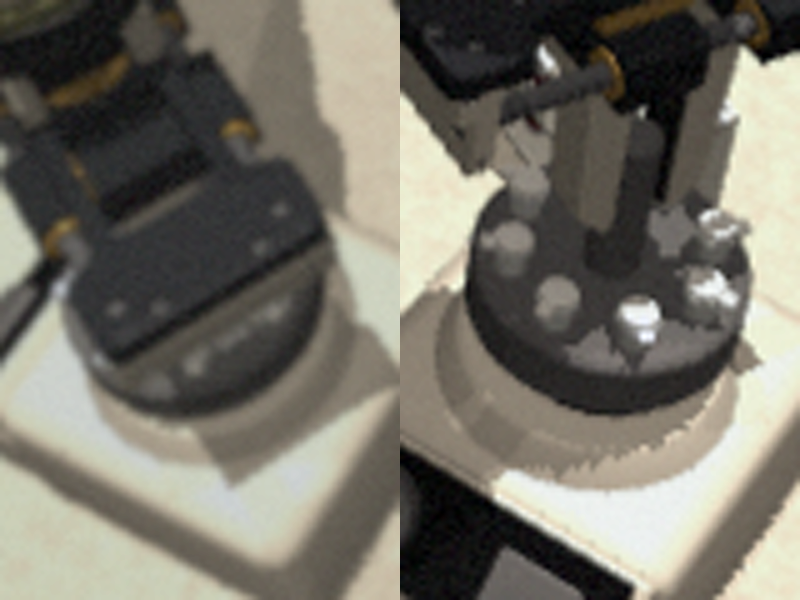

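The head sits flat and low over the plate, and the drive is at its stop: TCP 0.1998, about 20 N on the plate. I'll relieve the small side load, then hand in.

Request:
{"fn": "apply_moves", "kwargs": {
  "plan": [-0.002, 0.001, 0, 0, -1, -0.002, 0.001, 0, 0, -1, -0.002, 0.001, 0, 0, -1]
}}

```text
t: 10.9
eef_pos: [0.575, -0.1722, 0.1998]
ee_rot: [[-0.006, 1.0, 0.001], [1.0, 0.006, 0.0], [0.0, 0.001, -1.0]]
force: [-4.6, 1.6, 16.3]
gripper_width: 0.0175
grasp_force: 30.0
```

```bash
python3 -c "
from rig import bot
s=bot.sense();print(s['eef_pos'],s['force'],s['grasp_force'])
if s['force'][2]>13 and s['eef_pos'][2]<.2008: print(bot.close_job())"
```

```text
[ 0.57503875 -0.17220574  0.19983247] [-4.59824932  1.55244453 16.28465712] 30.00909447669983
the job is handed in; nothing more can be done
None
```

The rightmost tube head is on the mixer's drive pin, flat on the plate and still held pressed to the stop with about 19 N (the switch closes at 11 N). It went onto the pin on the first descent, so no sliding search was needed, and I handed the job in at about 11 s.

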